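Take the pie server from its block and hold it level over the cake plate

ROBOT

A 6-joint arm with a two-finger parallel gripper is mounted at the origin on the work surface. World frame = base frame: x ahead of the robot, y to its left, z up, the work surface at z = 0. Lengths are in mm, angles in degrees, forces in N, time in s.
With the tool pointing down it reaches from about 350 to 850 mm from the base axis. Payload 8.1 kg.
Tool frame: the origin (TCP) lies on the centre line of the jaws, within the pads' length; the fingertips stand 17 mm ahead of it and the grasp point (between the pads) lies 2 mm behind it; z points along the fingers, y is the line along which they close (so a half turn about z gives the same grasp; the last joint's range is limited). The gripper opens to 93 mm and grips with 3 to 60 N. Pads are 15 mm wide; open, the fingers measure 128 mm over their backs; the gripper's body (75 mm by 188 mm) begins 65 mm behind the grasp point.
Start: joints at [67.987, 7.471, 85.268, -0, 87.261, -4.893], TCP at [176.602, 573.426, 235.635] pointing down, gripper open.
Joint ranges: [-169.43, 169.43], [-51.17, 129.36], [1.28, 143.12], [-76.62, 256.62], [0, 156.53], [-152.29, 152.29]. Speed limits (degrees/s): [136.94, 136.94, 159.86, 180, 180, 180].

INTERFACE

Orientations are given as a 3x3 rotation matrix whose columns are the frame's x, y, z axes.
In Python, from rig import * gives the robot as it stands.
- The arm moves only by the tool servo_tool, never from a script. Its argument "moves" is a list of rows, each a list of 5 numbers: the shift along the world's x, y, z in units of 50 mm (1.0 is 50 mm), then the turn about the world's z in degrees, then the opening, from -1 (shut) to 1 (fully open). A call has 1 to 5 rows; each row is the pose to reach, as a shift and turn from the pose commanded when the call began; what a row does not reach only later rows make up. A row lasts 1/10 s, in which the tool goes at most 50 mm and 8.59 degrees, less where a joint would pass 70% of its speed; a pose out of reach is approached as far as the arm can. A call with a gripper value outside its range is refused whole. The fingers move at their own pace and stop on an object; the grip force is fixed at half the most. Time passes only in rows, so rows that repeat a pose let the fingers close. It gives the time, the measured TCP pose, the force, the opening and the grip force at its end, in the units of the state.
- get_obs(): the state, without advancing time (a new reading comes with each control period).
- grab_frame(name): name is "scene" or "top"; returns the picture (384x512x3 uint8, red, green, blue); there is no depth.
- camera_model(name): a dict with "fx", "fy", "cx", "cy" (pixels), "rvec" (rotation vector, rad) and "tvec" (3), from world to camera coordinates, as OpenCV has them. Camera axes: x right, y down, z forward; pixel columns grow to the right and rows downward; lengths in mm; the calibration is good to about 2 mm. A picture is of the moment at which its call begins. camera_model takes no time and is no camera call.
- job_done(): hands the job in; it is judged then, once.
Trained networks look in the newest picture that a camera, given by its name, has taken for a name from the list of things; names that differ only in an ending like _2 or _b are one class to them, and where a whole thing is asked for, a point or a joint stands for the part that bears it (a point fixed in the world has none). Each returns a list of dicts, best first, with "score" (0 to 1); they miss things now and then, are a little off and sometimes report something else, mostly with a low value. They report only what shows in the picture. A call takes as long as a camera call. They do not tell look-alikes from the thing itself.
- search_frame(thing, camera): "at" ([x, y, z] in mm, in world coordinates, good to about 4 mm: the middle of the surface that is visible of it).
The state is a dict: "time_s": time; "joint_positions": joint angles; "qd": joint speeds; "effort": joint torques, N m; "ee_pos": TCP position; "orientation": TCP orientation; "ft_force": force on the tool from outside, world axes, zero at the start; "wrist_torque": the same for the moment, N m; "finger_gap": opening from 0.0 (shut) to 1.0 (fully open); "gripper_force": force on a finger pad.
Only numpy, scipy, OpenCV 4.12 (cv2) and the standard library are available. Lean on these libraries where they do the work, as an engineer would, in place of code of your own. Each camera call takes 0.05 s, during which the arm holds its last target. There are 200 camera calls.

TASK

Draw the pie server out of the slanted wooden block, turn it level with the top of its blade still facing up, and hold it with the middle of the blade above the middle of the cake plate, about 15 cm above the table, so that someone can lay a slice on it; finish still holding it there, motionless. Its porcelain handle is fragile: grip it gently, at 40 N or less. Leave the cake knife in the block, do not touch the plate, and do not disturb the other things on the table.

Things in the scene. Friction and masses are not known exactly. Their poses are not given: they have to be found in the camera images.
- server: pie server, 237 mm long, 0.15 kg. Origin at mid-handle; x runs from handle to blade tip, y across, z out of the blade's top face. Handle: white porcelain bar, flat sides, 100 long (x -50 to 50), 24 wide (y), 16 thick. Starts in one of the two slots, blade forward and down at 45 degrees, top face up, handle up and towards the robot, mid-handle 169 mm above the table
- server_tip (a point): the tip of the server's blade, at (187, 0, 0) mm in the server's frame. The blade is a flat 3 mm steel plate in line with the handle (same mid-plane), x 58 to 187, 50 mm wide near the handle and tapering; its broad heel lies in sight on the block's lip
- blade_mid (a point): the middle of the server's blade, at (120, 0, 0) mm in the server's frame; the server's centre of mass is near x = 60 mm
- knife: the cake knife in the block's other slot, 90 mm beside the server and parallel to it: white porcelain handle 100 mm long but only 13 mm square, steel blade 18 mm wide. Same axes and origin (middle of the handle) as the server. Stays in the block
- block: slanted block of light wood, fixed, 150 deep (x), 172 wide (y), 131 mm high; origin under its centre, x pointing away from the handles and the robot. Two slots, at y = +45 and -45 mm, slope forward and down at 45 degrees, 58 wide, 8 mm high, a loose fit. An upper board covers the last 100 mm of each blade; before it is a 35 mm lip open above. 105 mm of pull along the slope frees the blade
- plate: the white porcelain cake plate, 220 mm in diameter, 22 mm high, fixed to the table. Origin at the centre of its underside. It stands beside the block, on its left or its right
- sugar_bowl: white ceramic sugar bowl with lid, 88 mm wide, 80 mm high, standing loose nearest the robot; origin at the centre of its underside
- mug: clear glass mug, 76 mm wide, 85 mm high, loose, on the right; origin at the centre of its underside
- dessert_bowl: small blue bowl, 110 mm wide, 45 mm high, loose, on the left; origin at the centre of its underside
- teaspoon: steel teaspoon, 140 mm long, lying loose on the right
There are look-alikes about, which are no part of the job. What is shaped like the server but blue, orange or purple is not meant.

How it is judged (in metres and radians):
On the way:
1. the server is held by the fingers, with its blade drawn wholly clear of the block (height (world z) of server_tip above 0.125 m and contact force between server and block below 0.1 N and contact force between the fingers and server above 2 N), for 0.2 s.
At the end, for the whole second after the job is handed in: The fingers hold the server still (under 0.03 m/s, 0.2 rad/s), free of block and plate, blade top face up, level within 0.2 rad, blade middle within 40 mm of the plate centre seen from above and 110 to 200 mm above the table, tip above 90 mm (angle between server's own z axis and vertical below 0.2 rad and horizontal distance between blade_mid and plate below 0.04 m and height (world z) of blade_mid between 0.11 and 0.2 m and height (world z) of server_tip above 0.09 m and contact force between the fingers and server above 2 N and contact force between server and block below 0.1 N and contact force between server and plate below 0.1 N and linear speed of server below 0.03 m/s and angular speed of server below 0.2 rad/s); the arm keeps its last pose, push and grip.
It fails at once if the server's handle is gripped too hard (fingers press on it with more than 50 N on one side, 100 N on both together) (contact force between the fingers and server above 100 N).
It fails at once if the plate is touched (contact force between any of server, the arm, the fingers and plate above 0.5 N).
It fails at once if the cake knife is shifted by more than 20 mm (distance of knife from where it was at the start of the episode above 0.02 m).
It fails at once if a bystander (sugar bowl, mug, dessert bowl or teaspoon) is shifted by more than 25 mm (distance of any of sugar_bowl, mug, dessert_bowl, teaspoon from where it was at the start of the episode above 0.025 m).
It also fails if it takes over 51 s, if anything falls off the work surface, if the arm or the gripper's body presses on something with over 40 N, if the wrist force passes 120 N, or if a joint passes its speed limit or range.

## Working session

There is one attempt and no reset: what is moved stays moved. The work goes in short steps, Python scripts to look and compute and a tool call to move; the robot and the scene stay as the last step left them, time stands still between calls to the robot, and variables do not carry over. Pictures are saved under pics/ and viewed, at most 10 in all, crops included, and the job is handed in when it is done.

Besides the shell and the picture viewer there is one more tool, called after "Request:" in YAML: its name, and indented under it one key for each argument. servo_tool: Moves the arm, as the interface text tells. Its arguments: {"type":"object","properties":{"moves":{"type":"array","items":{"type":"array","items":{"type":"number"}}}},"required":["moves"]}

```bash
mkdir -p pics
cat > h.py <<'E'
from rig import *
import numpy as np, cv2
def look(n,f):
    im=grab_frame(n); cv2.imwrite('pics/'+f,cv2.cvtColor(im,cv2.COLOR_RGB2BGR)); return im
def proj(n,p):
    c=camera_model(n);K=np.array([[c['fx'],0,c['cx']],[0,c['fy'],c['cy']],[0,0,1.]])
    return cv2.projectPoints(np.array(p,float).reshape(-1,1,3),np.array(c['rvec'],float),np.array(c['tvec'],float),K,None)[0].reshape(-1,2)
def ray(n,u,z):
    c=camera_model(n);R=cv2.Rodrigues(np.array(c['rvec'],float))[0];t=np.array(c['tvec'],float)
    C=-R.T@t;d=R.T@np.array([(u[0]-c['cx'])/c['fx'],(u[1]-c['cy'])/c['fy'],1]);return C+d*(z-C[2])/d[2]
E
python3 - <<'E'
from h import *
a=look('scene','s0.png');b=look('top','t0.png')
for c in ('top','scene'):
  for t in ('server','server_tip','knife','block','plate','sugar_bowl','mug','dessert_bowl','teaspoon'):
    print(c,t,[(np.round(d['at']).astype(int).tolist(),round(d['score'],2),np.round(proj(c,d['at'])[0]).astype(int).tolist()) for d in search_frame(t,c)][:4])
for n in('top','scene'):
  c=camera_model(n);R=cv2.Rodrigues(np.array(c['rvec'],float))[0];print(n,-R.T@np.array(c['tvec']),R[2])
print(np.round(get_obs()['orientation'],3))
E
```

```text
top server [([313, -196, 7], 0.96, [292, 249]), ([390, 231, 7], 0.66, [173, 224]), ([632, 146, 157], 0.65, [195, 151]), ([278, 508, 5], 0.58, [94, 254])]
top server_tip [([630, 149, 158], 0.71, [194, 152]), ([272, 511, 4], 0.7, [93, 256]), ([399, 232, 11], 0.65, [173, 222]), ([316, -197, 8], 0.6, [292, 248])]
top knife [([635, 238, 163], 0.47, [167, 150])]
top block [([695, 192, 92], 0.65, [184, 136]), ([633, 146, 156], 0.55, [195, 151])]
top plate [([736, -220, 8], 0.97, [300, 133])]
top sugar_bowl []
top mug [([542, -428, 34], 0.76, [358, 186])]
top dessert_bowl [([515, 448, 20], 0.68, [114, 188])]
top teaspoon [([417, -500, 14], 0.78, [377, 222])]
scene server [([393, 232, 2], 0.89, [314, 186]), ([328, -200, 9], 0.79, [203, 176]), ([278, 496, 6], 0.74, [373, 162]), ([640, 142, 154], 0.68, [305, 214])]
scene server_tip [([282, 500, 9], 0.73, [374, 162]), ([392, 235, 7], 0.71, [314, 185]), ([328, -197, 10], 0.69, [203, 176])]
scene knife [([633, 234, 159], 0.6, [334, 210]), ([493, 8, 57], 0.33, [258, 198])]
scene block [([726, 191, 76], 0.84, [322, 250])]
scene plate [([729, -219, 15], 0.65, [191, 267])]
scene sugar_bowl [([492, 4, 58], 0.94, [257, 198])]
scene mug [([556, -423, 52], 0.75, [132, 218])]
scene dessert_bowl [([504, 446, 27], 0.64, [378, 202]), ([641, 148, 155], 0.64, [307, 214])]
scene teaspoon [([420, -493, 6], 0.66, [123, 197]), ([492, 6, 61], 0.49, [257, 198])]
top [ 373.58266062  -17.42772353 1692.23911877] [ 0.09338323 -0.00902959 -0.99558929]
scene [1277.68750563  -56.38772185 1008.74694978] [-0.65800275  0.04250642 -0.75181486]
[[-0.956  0.294  0.   ]
 [ 0.294  0.956 -0.   ]
 [-0.     0.    -1.   ]]
```

View pics/s0.png

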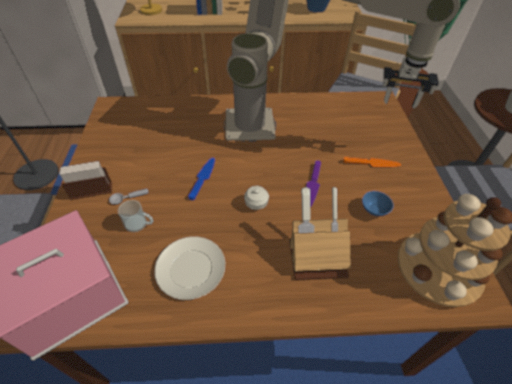

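View pics/t0.png

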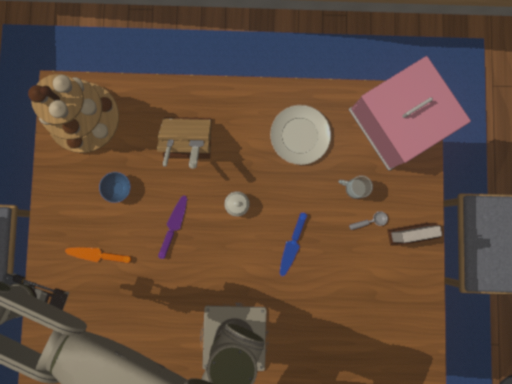

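Run:
```python
import cv2,numpy as np
a=cv2.imread('pics/t0.png')[110:180,145:225];b=cv2.imread('pics/s0.png')[180:285,280:360]
a=cv2.resize(a,None,fx=5,fy=5,interpolation=cv2.INTER_CUBIC);b=cv2.resize(b,None,fx=5,fy=5,interpolation=cv2.INTER_CUBIC)
o=np.zeros((525,800,3),np.uint8);o[:350,:400]=a;o[:,400:]=b;cv2.imwrite('pics/c0.png',o)
```

```text
(no output)
```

View pics/c0.png

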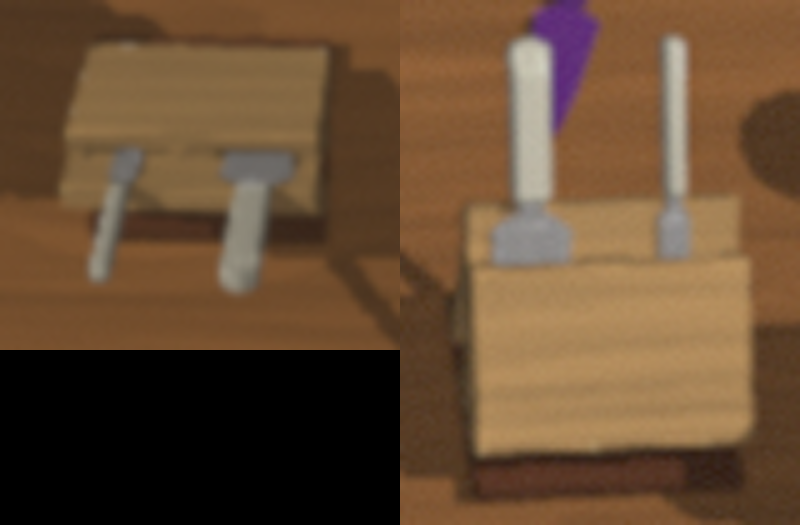

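Run:
```python
from h import *
from scipy.optimize import least_squares
s=np.sqrt(.5)
def pts(p):
    x,y,w=p;out=[]
    for off in (0,90):
        for l,t in((-50,0),(50,8 if off==0 else 6)):
            q=np.array([l*s+t*s,off,169-l*s+t*s]); c,sn=np.cos(w),np.sin(w)
            out.append([x+c*q[0]-sn*q[1],y+sn*q[0]+c*q[1],q[2]])
    return np.array(out)
T=np.array([[193,166.6],[195.6,147],[164.4,165.6],[168.8,147]])
S=np.array([[306.2,189],[306.6,220],[334.6,188],[335,221]])
f=lambda p:np.r_[(proj('top',pts(p))-T).ravel(),(proj('scene',pts(p))-S).ravel()]
r=least_squares(f,[632,146,0],x_scale=[1,1,.01],loss='soft_l1');print(r.x[:2],np.degrees(r.x[2]));print(r.fun.reshape(-1,2).round(1))
# plate rim from top
im=cv2.imread('pics/t0.png');m=(im.min(2)>120).astype(np.uint8);m[:, :265]=0;m[:,335:]=0;m[:95]=0;m[175:]=0
c=max(cv2.findContours(m,0,1)[0],key=cv2.contourArea);e=cv2.fitEllipse(c);print(e,ray('top',e[0],22))
m=(cv2.imread('pics/s0.png').min(2)>100).astype(np.uint8);m[:,:145]=0;m[:,235:]=0;m[:230]=0
c=max(cv2.findContours(m,0,1)[0],key=cv2.contourArea);e=cv2.fitEllipse(c);print(e,ray('scene',e[0],18))
```

```text
[611.94444281 147.65641399] -0.8499825814714507
[[-0.6 -0.5]
 [ 0.  -0.8]
 [-0.1 -0.7]
 [ 0.1 -1.4]
 [-0.6 -1.7]
 [-0.2 -0.3]
 [-0.1 -1.3]
 [ 0.1 -2.1]]
((301.1228332519531, 134.39630126953125), (56.539485931396484, 57.470062255859375), 169.79063415527344) [ 728.08934616 -221.61116082   22.        ]
((189.6116180419922, 267.471923828125), (60.79764938354492, 71.29788208007812), 67.93972778320312) [ 733.58928984 -221.93145011   18.        ]
```

Request:
servo_tool:
  moves:
    - [0.7,-0.65,0.1,3,1]
    - [1.4,-1.3,0.2,6,1]
    - [2.1,-1.95,0.3,9,1]
    - [2.8,-2.6,0.4,12,1]
    - [3.5,-3.25,0.6,16,1]

```text
time_s: 1.5
ee_pos: [352.4, 409.3, 265.3]
orientation: [[-1.0, 0.017, -0.001], [0.017, 1.0, -0.001], [0.001, -0.001, -1.0]]
ft_force: [0.6, 1.1, 0.8]
finger_gap: 1.0
gripper_force: 0.0
```

Request:
servo_tool:
  moves:
    - [0.7,-0.65,0,0,1]
    - [1.4,-1.3,0,0,1]
    - [2.1,-1.95,0,0,1]
    - [2.8,-2.6,0,0,1]
    - [3.5,-3.25,0,0,1]

```text
time_s: 2.0
ee_pos: [527.9, 246.8, 265.8]
orientation: [[-1.0, 0.02, 0.0], [0.02, 1.0, 0.0], [-0.0, 0.0, -1.0]]
ft_force: [-0.1, 0.6, 0.1]
finger_gap: 0.999
gripper_force: 0.0
```

Request:
servo_tool:
  moves:
    - [0.6,-0.6,0,0,1]
    - [1.2,-1.2,0,0,1]
    - [1.94,-1.98,0,0,1]
    - [1.94,-1.98,-0.2,0,1]
    - [1.94,-1.98,-0.4,0,1]

```text
time_s: 2.5
ee_pos: [624.3, 148.2, 244.9]
orientation: [[-1.0, 0.022, -0.0], [0.022, 1.0, 0.0], [0.0, 0.0, -1.0]]
ft_force: [-0.2, 0.7, -0.1]
finger_gap: 1.0
gripper_force: 0.0
```

Run:
```python
from h import *
b=look('scene','s1.png')
print(get_obs()['ee_pos'],proj('scene',[[625,148,156],[625,148,230]]),[(d['at'],d['score']) for d in search_frame('server','scene')])
c=cv2.imread('pics/s1.png')[150:290,250:400];cv2.imwrite('pics/c1.png',cv2.resize(c,None,fx=4,fy=4,interpolation=2))
```

```text
[622.62907348 149.26385377 242.38965963] [[306.02592274 209.25796745]
 [309.09356249 193.85357432]] [([639.9, 140.6, 152.3], 0.94), ([329.4, -200.0, 8.2], 0.87), ([409.7, 221.9, 5.1], 0.8), ([280.8, 505.7, 2.1], 0.7), ([491.6, 2.3, 60.5], 0.54), ([729.6, -220.1, 15.7], 0.3)]
```

View pics/c1.png

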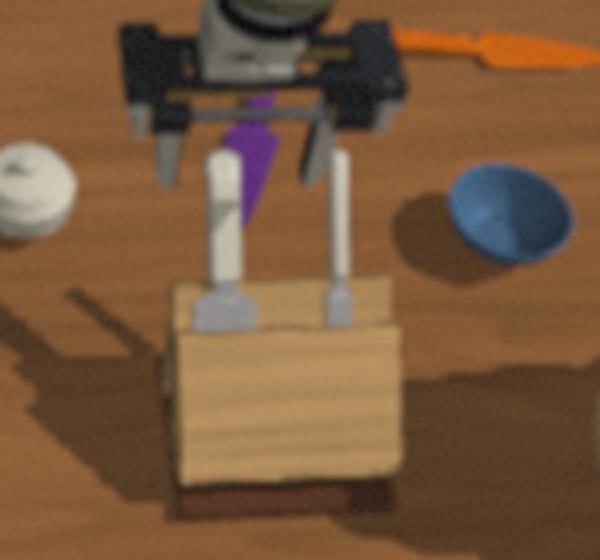

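Request:
servo_tool:
  moves:
    - [0,-0.04,-0.45,0,1]
    - [0,-0.04,-0.9,0,1]
    - [0,-0.04,-1.35,0,1]
    - [0,-0.04,-1.6,0,1]
    - [0,-0.04,-1.8,0,1]

```text
time_s: 3.1
ee_pos: [622.6, 148.6, 154.9]
orientation: [[-1.0, 0.018, -0.001], [0.018, 1.0, -0.0], [0.001, -0.0, -1.0]]
ft_force: [-0.1, -0.8, -0.2]
finger_gap: 1.0
gripper_force: 0.0
```

Request:
servo_tool:
  moves:
    - [0,0,0,0,0.2]
    - [0,0,0,0,-0.2]
    - [0,0,0,0,-0.4]
    - [0,0,0,0,-0.5]
    - [0,0,0,0,-0.6]

```text
time_s: 3.6
ee_pos: [624.1, 147.4, 156.4]
orientation: [[-1.0, 0.02, 0.001], [0.02, 1.0, 0.0], [-0.001, 0.0, -1.0]]
ft_force: [0.5, -0.4, 0.2]
finger_gap: 0.621
gripper_force: 0.0
```

Request:
servo_tool:
  moves:
    - [0,0,0,0,-1]
    - [0,0,0,0,-1]
    - [0,0,0,0,-1]
    - [0,0,0,0,-1]
    - [0,0,0,0,-1]

```text
time_s: 4.1
ee_pos: [623.6, 147.5, 155.6]
orientation: [[-1.0, 0.019, -0.0], [0.019, 1.0, 0.0], [0.0, 0.0, -1.0]]
ft_force: [-0.1, -0.2, 0.1]
finger_gap: 0.255
gripper_force: 29.9
```

Request:
servo_tool:
  moves:
    - [0,0,0,0,-1]
    - [0,0,0,0,-1]
    - [0,0,0,0,-1]
    - [0,0,0,0,-1]
    - [0,0,0,0,-1]

```text
time_s: 4.6
ee_pos: [623.6, 147.5, 155.6]
orientation: [[-1.0, 0.019, -0.0], [0.019, 1.0, 0.0], [0.0, 0.0, -1.0]]
ft_force: [0.5, 0.5, 0.2]
finger_gap: 0.255
gripper_force: 29.9
```

Request:
servo_tool:
  moves:
    - [-0.1,0,0.1,0,-1]
    - [-0.3,0,0.3,0,-1]
    - [-0.5,0,0.5,0,-1]
    - [-0.7,0,0.7,0,-1]
    - [-0.9,0,0.9,0,-1]

```text
time_s: 5.1
ee_pos: [577.9, 147.2, 201.3]
orientation: [[-1.0, 0.02, -0.0], [0.02, 1.0, -0.0], [0.0, -0.0, -1.0]]
ft_force: [1.2, 0.7, -1.0]
finger_gap: 0.254
gripper_force: 29.9
```

Request:
servo_tool:
  moves:
    - [-0.2,0,0.2,0,-1]
    - [-0.4,0,0.4,0,-1]
    - [-0.6,0,0.6,0,-1]
    - [-0.8,0,0.8,0,-1]
    - [-1.0,0,1.0,0,-1]

```text
time_s: 5.6
ee_pos: [527.8, 147.2, 251.3]
orientation: [[-1.0, 0.02, -0.0], [0.02, 1.0, -0.0], [0.0, -0.0, -1.0]]
ft_force: [0.7, 0.4, -2.1]
finger_gap: 0.255
gripper_force: 29.9
```

Request:
servo_tool:
  moves:
    - [-0.1,0,0.2,0,-1]
    - [-0.2,0,0.4,0,-1]
    - [-0.2,0,0.5,0,-1]
    - [-0.2,0,0.5,0,-1]
    - [-0.2,0,0.5,0,-1]

```text
time_s: 6.1
ee_pos: [518.7, 147.3, 275.3]
orientation: [[-1.0, 0.02, -0.0], [0.02, 1.0, -0.0], [0.0, -0.0, -1.0]]
ft_force: [0.4, -0.7, -1.1]
finger_gap: 0.258
gripper_force: 29.9
```

Run:
```python
from h import *
b=look('scene','s2.png');a=look('top','t2.png');print(get_obs()['ee_pos'])
o=np.zeros((560,800,3),np.uint8)
o[:,:]=0
c=cv2.resize(cv2.imread('pics/s2.png')[130:290,250:370],None,fx=3.5,fy=3.5,interpolation=2);o[:560,:420]=c[:560,:420]
c=cv2.resize(cv2.imread('pics/t2.png')[100:200,145:235],None,fx=4.2,fy=4.2,interpolation=2);o[:420,420:798]=c
cv2.imwrite('pics/c2.png',o)
```

```text
[518.48501994 147.32663656 274.7895298 ]
```

View pics/c2.png

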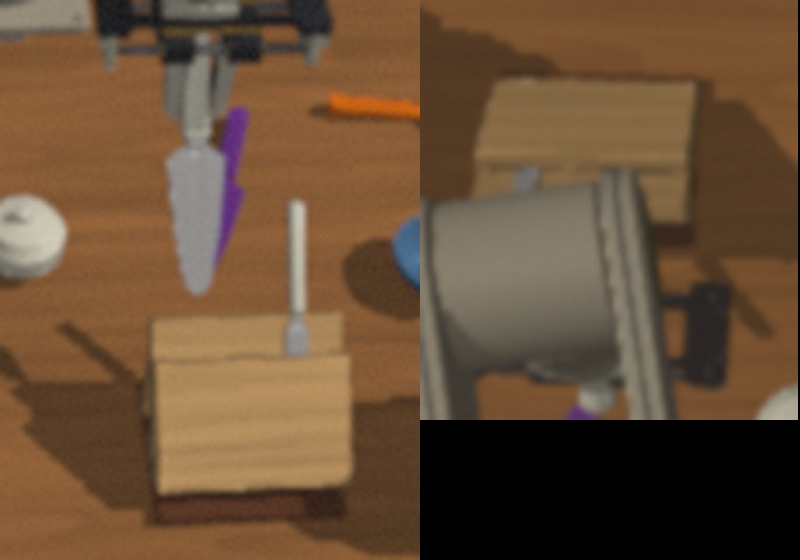

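Run:
```python
from h import *
for g in(10,18,25):
  for t in (40,45,50,55,60,70):
    a=np.radians(t);print(g,t,proj('scene',[518.5+(187-g)*np.cos(a),146,277-(187-g)*np.sin(a)]).round(1))
print(ray('scene',(320,220.3),130),ray('top',(184,152),130),ray('scene',(322,232),125))
```

```text
10 40 [[307.1 215.4]]
10 45 [[306.1 214.9]]
10 50 [[305.2 214. ]]
10 55 [[304.2 212.7]]
10 60 [[303.3 211. ]]
10 70 [[301.6 206.7]]
18 40 [[307.  212.8]]
18 45 [[306.1 212.3]]
18 50 [[305.2 211.5]]
18 55 [[304.3 210.3]]
18 60 [[303.4 208.7]]
18 70 [[301.8 204.6]]
25 40 [[306.9 210.5]]
25 45 [[306.  210.1]]
25 50 [[305.2 209.3]]
25 55 [[304.3 208.2]]
25 60 [[303.5 206.7]]
25 70 [[301.9 202.8]]
[650.37028411 191.32392408 130.        ] [633.81607132 186.46197936 130.        ] [690.78049109 191.02581764 125.        ]
```

Request:
servo_tool:
  moves:
    - [0.2,-0.2,0,0,-1]
    - [0.32,-0.38,0,0,-1]
    - [0.32,-0.38,-0.25,0,-1]
    - [0.32,-0.38,-0.5,0,-1]
    - [0.32,-0.38,-0.7,0,-1]

```text
time_s: 6.7
ee_pos: [534.2, 128.3, 238.6]
orientation: [[-1.0, 0.02, -0.001], [0.02, 1.0, -0.0], [0.001, -0.0, -1.0]]
ft_force: [1.0, 0.6, 2.2]
finger_gap: 0.259
gripper_force: 30.0
```

Request:
servo_tool:
  moves:
    - [0,0,-0.15,0,-1]
    - [0,0,-0.3,0,-1]
    - [0,0,-0.45,0,-1]
    - [0,0,-0.6,0,-1]
    - [0,0,-0.75,0,-1]

```text
time_s: 7.2
ee_pos: [534.4, 128.5, 202.9]
orientation: [[-1.0, 0.019, -0.0], [0.019, 1.0, 0.0], [0.0, 0.0, -1.0]]
ft_force: [-15.5, 0.5, 15.0]
finger_gap: 0.256
gripper_force: 30.0
```

Run:
```python
from h import *
b=look('scene','s3.png');o=get_obs();print(o['ee_pos'],o['ft_force'],o['wrist_torque'])
cv2.imwrite('pics/c3.png',cv2.resize(cv2.imread('pics/s3.png')[130:290,250:370],None,fx=3.5,fy=3.5,interpolation=2))
```

```text
[533.41654689 128.47743613 201.32136576] [-0.40678271  0.66987124  0.99489608] [ 0.07239769 -0.36131906  0.01381988]
```

View pics/c3.png

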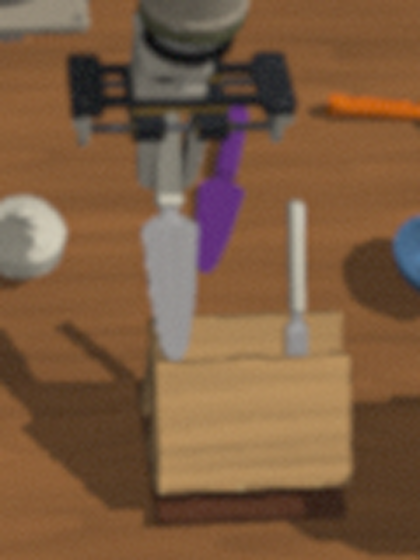

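Run:
```python
from h import *
for g in(5,13,25):
  for t in (15,20,25,30,35,40,45):
    a=np.radians(t);p=[533.4+(187-g)*np.cos(a),129,203.3-(187-g)*np.sin(a)];print(g,t,np.round(p),proj('scene',p).round(1),proj('scene',[533.4+(58-g)*np.cos(a),128,203.3-(58-g)*np.sin(a)]).round(1))
```

```text
5 15 [709. 129. 156.] [[304. 232.]] [[299.  192.6]]
5 20 [704. 129. 141.] [[303.1 233.6]] [[298.8 193.2]]
5 25 [698. 129. 126.] [[302.3 234.6]] [[298.6 193.6]]
5 30 [691. 129. 112.] [[301.4 235.2]] [[298.3 193.9]]
5 35 [682. 129.  99.] [[300.5 235.3]] [[298.1 194.1]]
5 40 [673. 129.  86.] [[299.7 234.9]] [[297.9 194.2]]
5 45 [662. 129.  75.] [[298.8 234.2]] [[297.6 194.2]]
13 15 [701. 129. 158.] [[303.6 229.5]] [[298.7 190.3]]
13 20 [697. 129. 144.] [[302.9 231. ]] [[298.6 190.8]]
13 25 [691. 129. 130.] [[302.1 232. ]] [[298.4 191.2]]
13 30 [684. 129. 116.] [[301.2 232.6]] [[298.2 191.5]]
13 35 [676. 129. 103.] [[300.4 232.7]] [[298.  191.6]]
13 40 [667. 129.  91.] [[299.6 232.4]] [[297.8 191.7]]
13 45 [656. 129.  80.] [[298.8 231.7]] [[297.6 191.7]]
25 15 [690. 129. 161.] [[303.2 225.6]] [[298.3 186.8]]
25 20 [686. 129. 148.] [[302.5 227.1]] [[298.2 187.2]]
25 25 [680. 129. 135.] [[301.7 228.1]] [[298.1 187.5]]
25 30 [674. 129. 122.] [[301.  228.7]] [[297.9 187.7]]
25 35 [666. 129. 110.] [[300.2 228.8]] [[297.8 187.9]]
25 40 [657. 129.  99.] [[299.4 228.6]] [[297.6 187.9]]
25 45 [648. 129.  89.] [[298.7 228. ]] [[297.5 187.9]]
```

Request:
servo_tool:
  moves:
    - [-0.2,0,0.04,0,-1]
    - [-0.4,0,0.04,0,-1]
    - [-0.5,0,0,0,-1]
    - [-0.5,0,-0.15,0,-1]
    - [-0.5,0,-0.3,0,-1]

```text
time_s: 7.75
ee_pos: [509.3, 128.5, 187.8]
orientation: [[-1.0, 0.019, 0.0], [0.019, 1.0, 0.0], [-0.0, 0.0, -1.0]]
ft_force: [0.0, 0.3, 1.3]
finger_gap: 0.257
gripper_force: 30.0
```

Request:
servo_tool:
  moves:
    - [0,0,-0.12,0,-1]
    - [0,0,-0.24,0,-1]
    - [0,0,-0.36,0,-1]
    - [0,0,-0.48,0,-1]
    - [0,0,-0.6,0,-1]

```text
time_s: 8.25
ee_pos: [509.5, 128.4, 157.5]
orientation: [[-1.0, 0.02, -0.0], [0.02, 1.0, -0.0], [0.0, -0.0, -1.0]]
ft_force: [-0.9, -0.4, 1.2]
finger_gap: 0.255
gripper_force: 30.0
```

Request:
servo_tool:
  moves:
    - [0,0,-0.12,0,-1]
    - [0,0,-0.24,0,-1]
    - [0,0,-0.36,0,-1]
    - [0,0,-0.48,0,-1]
    - [0,0,-0.56,0,-1]

```text
time_s: 8.75
ee_pos: [509.3, 128.4, 129.3]
orientation: [[-1.0, 0.02, -0.001], [0.02, 1.0, -0.0], [0.001, -0.0, -1.0]]
ft_force: [-1.5, 0.6, 1.5]
finger_gap: 0.254
gripper_force: 30.0
```

Run:
```python
from h import *
b=look('scene','s4.png');o=get_obs();print(o['ee_pos'],o['ft_force'],o['wrist_torque'])
cv2.imwrite('pics/c4.png',cv2.resize(cv2.imread('pics/s4.png')[130:290,250:370],None,fx=3.5,fy=3.5,interpolation=2))
```

```text
[509.16064017 128.33758638 128.8377589 ] [-0.24256233 -0.6980671   0.18643311] [ 0.02230231 -0.33810186  0.02794772]
```

View pics/c4.png

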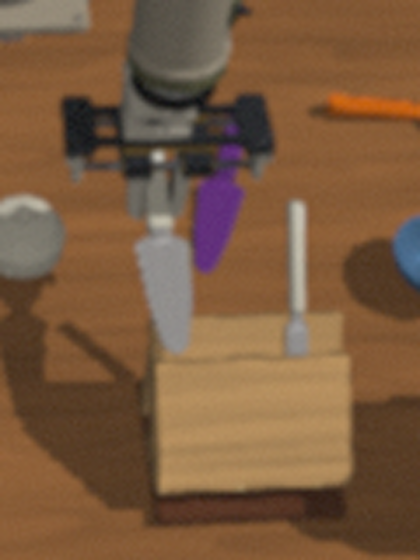

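Request:
servo_tool:
  moves:
    - [0,0,0.1,0,-1]
    - [0,0,0.3,0,-1]
    - [0,0,0.6,0,-1]
    - [0,0,0.8,0,-1]
    - [0,0,0.8,0,-1]

```text
time_s: 9.3
ee_pos: [511.3, 128.7, 173.3]
orientation: [[-1.0, 0.02, 0.005], [0.02, 1.0, 0.001], [-0.005, 0.001, -1.0]]
ft_force: [-0.5, -0.6, -1.1]
finger_gap: 0.257
gripper_force: 30.0
```

Run:
```python
from h import *
b=look('scene','s5.png');o=get_obs();P=o['ee_pos'];print(P,o['ft_force'],o['wrist_torque'])
cv2.imwrite('pics/c5.png',cv2.resize(cv2.imread('pics/s5.png')[140:260,260:340],None,fx=5,fy=5,interpolation=2))
for g in (9,13,17):
  for t in(-10,0,10,20):
    a=np.radians(t);e=lambda l:[P[0]+(l-g)*np.cos(a),P[1]-.02*(l-g),P[2]+2-(l-g)*np.sin(a)]
    print(g,t,((proj('scene',[e(50),e(58),e(187)])-[260,140]+.5)*5).round().tolist())
```

```text
[510.66568048 128.6005572  171.97449364] [ 0.59009552 -0.53844494 -1.1469717 ] [0.00567321 0.05822718 0.01857257]
9 -10 [[189.0, 234.0], [190.0, 242.0], [219.0, 382.0]]
9 0 [[188.0, 242.0], [189.0, 252.0], [214.0, 417.0]]
9 10 [[186.0, 249.0], [187.0, 260.0], [208.0, 443.0]]
9 20 [[185.0, 254.0], [186.0, 265.0], [200.0, 460.0]]
13 -10 [[188.0, 230.0], [189.0, 238.0], [218.0, 377.0]]
13 0 [[187.0, 238.0], [188.0, 247.0], [213.0, 411.0]]
13 10 [[186.0, 244.0], [187.0, 254.0], [207.0, 437.0]]
13 20 [[184.0, 248.0], [185.0, 259.0], [200.0, 454.0]]
17 -10 [[187.0, 226.0], [189.0, 234.0], [217.0, 372.0]]
17 0 [[186.0, 233.0], [188.0, 242.0], [212.0, 406.0]]
17 10 [[185.0, 238.0], [186.0, 249.0], [206.0, 431.0]]
17 20 [[184.0, 242.0], [185.0, 254.0], [199.0, 448.0]]
```

View pics/c5.png

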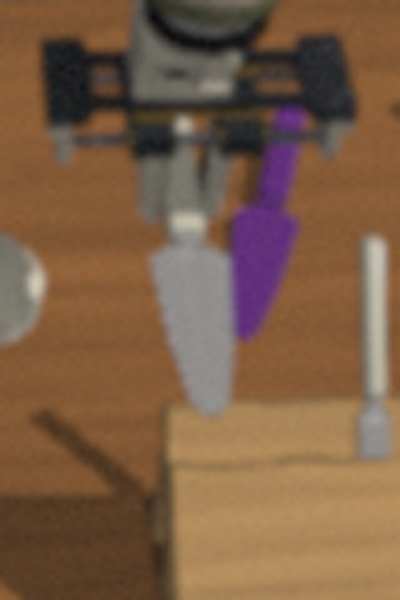

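Request:
servo_tool:
  moves:
    - [0,-0.2,0,0,-1]
    - [0,-0.5,0,0,-1]
    - [0.1,-0.9,0,0,-1]
    - [0.3,-1.3,0,0,-1]
    - [0.5,-1.7,0,0,-1]

```text
time_s: 9.85
ee_pos: [534.2, 41.4, 169.4]
orientation: [[-1.0, 0.02, -0.001], [0.02, 1.0, -0.0], [0.001, -0.0, -1.0]]
ft_force: [0.6, 0.5, -1.4]
finger_gap: 0.256
gripper_force: 30.0
```

Request:
servo_tool:
  moves:
    - [0.2,-0.4,0,0,-1]
    - [0.4,-0.8,0,0,-1]
    - [0.6,-1.2,0,0,-1]
    - [0.8,-1.6,0,0,-1]
    - [1.0,-2.0,0,0,-1]

```text
time_s: 10.35
ee_pos: [584.1, -58.8, 169.3]
orientation: [[-1.0, 0.02, -0.002], [0.02, 1.0, -0.0], [0.002, -0.0, -1.0]]
ft_force: [0.9, 0.2, -0.9]
finger_gap: 0.255
gripper_force: 30.0
```

Request:
servo_tool:
  moves:
    - [0.15,-0.5,-0.05,0,-1]
    - [0.3,-1.0,-0.1,0,-1]
    - [0.45,-1.5,-0.2,0,-1]
    - [0.6,-2.0,-0.3,0,-1]
    - [0.65,-2.4,-0.35,0,-1]

```text
time_s: 10.85
ee_pos: [616.2, -179.2, 151.2]
orientation: [[-1.0, 0.021, -0.002], [0.021, 1.0, 0.0], [0.002, 0.0, -1.0]]
ft_force: [-0.2, 0.4, -1.4]
finger_gap: 0.257
gripper_force: 30.0
```

Request:
servo_tool:
  moves:
    - [0.05,-0.4,0,0,-1]
    - [0.05,-0.7,0,0,-1]
    - [0.05,-0.87,0,0,-1]
    - [0.05,-0.87,0,0,-1]
    - [0.05,-0.87,0,0,-1]

```text
time_s: 11.35
ee_pos: [619.7, -219.6, 152.9]
orientation: [[-1.0, 0.019, 0.0], [0.019, 1.0, 0.0], [-0.0, 0.0, -1.0]]
ft_force: [-0.3, -0.2, -0.7]
finger_gap: 0.254
gripper_force: 30.0
```

Run:
```python
from h import *
b=look('scene','s6.png');o=get_obs();P=o['ee_pos'];print(P,o['ft_force'],o['wrist_torque'],o['gripper_force'])
cv2.imwrite('pics/c6.png',cv2.resize(cv2.imread('pics/s6.png')[180:310,130:250],None,fx=4,fy=4,interpolation=2))
for g in (9,13):
  for t in(-10,0,10,20):
    a=np.radians(t);e=lambda l:[P[0]+(l-g)*np.cos(a),P[1]-.02*(l-g),P[2]+2-(l-g)*np.sin(a)]
    print(g,t,((proj('scene',[e(58),e(187)])-[130,180]+.5)*4).round().tolist())
```

```text
[ 619.71962061 -219.30397588  152.86834406] [ 0.6117994   0.32557234 -1.76394349] [0.06225224 0.0177916  0.03186029] 29.99979704618454
9 -10 [[223.0, 176.0], [200.0, 312.0]]
9 0 [[225.0, 184.0], [207.0, 339.0]]
9 10 [[227.0, 190.0], [213.0, 357.0]]
9 20 [[228.0, 194.0], [220.0, 367.0]]
13 -10 [[224.0, 173.0], [201.0, 308.0]]
13 0 [[225.0, 180.0], [207.0, 334.0]]
13 10 [[227.0, 185.0], [214.0, 352.0]]
13 20 [[228.0, 188.0], [221.0, 362.0]]
```

View pics/c6.png

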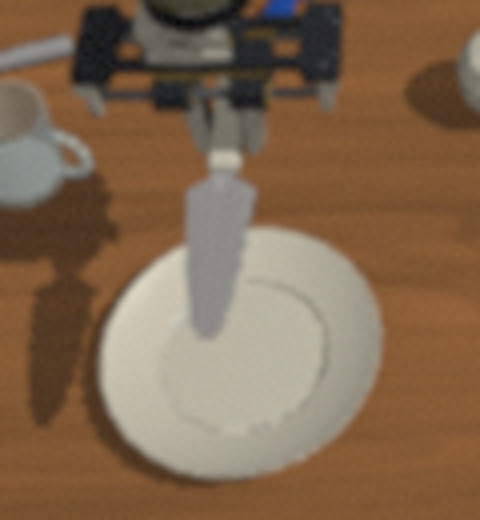

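```bash
python3 -c "
from rig import *
print(max(map(abs,get_obs()['qd'])));print(job_done())"
```

```text
0.47255551305628163
the job is handed in; nothing more can be done
None
```

The pie server is out of the block and held level within about 1° by my camera fit. The blade's middle is estimated at about (729, -221) mm, against a plate centre of about (730, -222) mm, and about 155 mm above the table. The grip reads 30 N. The job is handed in, but no verdict came back.

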